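# Stop-button check on a tube roller mixer

### The job

Check the stop button of the tube roller mixer, not the plate shaker's: press its mushroom head in until it latches, then push the wing on the head round clockwise with a fingertip, without pinching it, until the head springs back out. Then press the mixer's start button fully in to restart it and let go. Touch none of the shaker's buttons, and leave the tubes, pots and everything else lying or standing where they are.

Things in the scene. Friction and masses are not known exactly. Their poses are not given: they have to be found in the camera images.
- mixer: Tube roller mixer: white, 260 (x) x 340 (y) mm, fixed. Far half: four black rollers along its y, 92 mm high, end cheeks 104 mm high. Near half: level deck 60 mm above the bench with stop station, start button and a lidded pot. Origin: underside centre; x points from deck to rollers. Mixer and shaker stand side by side, either one on the left.
- shaker: The plate shaker, NOT to be operated: same size of white case, but with a flat aluminium platform and a many-welled plate in place of rollers; its deck carries a stop station and a start button just like the mixer's. Origin: underside centre.
- stop_base: The mixer's stop station: fixed white puck, 84 mm across, 30 mm high, on the left (mixer +y) end of the deck, turned up to 0.5 rad. Origin: underside centre. On it a grey mushroom head 68 mm across with a low dome; across the dome one straight upright wing, 64 mm long, 16 mm thick (6 mm spine, 2.5 mm higher than the two flanks beside it).
- stop_top (a point): Middle of the top of the wing on the mixer's stop head, on the turning axis; 144 mm above the bench when out, 137 mm latched in. Moves and turns with the head: z up, x along the wing. The dome's middle lies 24 mm below it, its rim (34 mm radius) 33 to 39 mm below. Pressing straight down here works; it takes up to about 10 N.
- stop_push (a point): On the +y flank of that wing, 26 mm from the axis towards its +x end, 12 mm below its top. Pushing here towards the wing's -y turns the head clockwise from above, the releasing way (as does the opposite end's -y flank pushed to +y). 2 to 5 N. On release the head jumps up 7 mm: keep the fingertip's end 9 mm or more above the latched dome (15 mm or less below the wing's top) or it may block it.
- stop_press (a joint): How far the mixer's stop head is in, m: 0 out, stop at 0.009. Pressed past about 0.0075 a latch catches it and it stays in at 0.007 when let go; pressed less it springs out again.
- stop_twist (a joint): Turn of the mixer's stop head, rad: 0 at rest, grows clockwise seen from above to a stop at 0.9. A spring turns it back when let go. Between 0.3 and 0.5 a latched head is released and springs out.
- stop_flank_a: The wing's +y flank (the side with point stop_push), a 5 mm skin of the wing; moves with the head; origin on the turning axis 54 mm below the wing's top.
- stop_flank_b: The wing's -y flank, likewise. Both flanks squeezed at once counts as pinching.
- mixer_start_top (a point): Middle of the top of the mixer's start button: grey, round, 26 mm across, in a black 42 mm collar on the deck 110 mm or so right (mixer -y) of the stop; its top stands 82 mm above the bench.
- mixer_start (a joint): How far the start button is pressed, m: 0 out, 0.005 fully in (about 4 N); springs out when let go.
- other_press (a joint): Press of the shaker's stop head, m; to be left at 0.
- other_twist (a joint): Turn of the shaker's stop head, rad; to be left at 0.
- shaker_start (a joint): Press of the shaker's start button, m; to be left at 0.
- other_top (a point): Middle of the top of the wing on the shaker's stop button, a twin of the mixer's. Leave alone.
- tube_a: Capped sample tube, 100 mm long, 14 mm thick, lying on the mixer's rollers; origin at its centre. Leave lying.
- tube_b: Second sample tube like it, on the far rollers. Leave lying.
- pot_deck: Clear lidded specimen pot, 44 mm wide, 48 mm high, on the mixer's deck about 90 mm right (mixer -y) of the start button; origin under its base. Leave standing.
- pot_bench: Same kind of pot on the bench near the robot. Leave.
- reagent: Jar 44 mm wide, 70 mm high, on the shaker's platform; origin under its base. Leave.
- rack: White tube rack 90 x 120 x 45 mm with tubes up to 72 mm high, on the bench near the robot; origin under its base. Leave.
- marker: Black marker pen 120 mm long lying on the bench near the robot. Leave.
- timer: White bench timer 65 x 65 x 18 mm on the right end of the shaker's deck. Leave.

How it is judged:
On the way, in this order (a step that is already met when the one before it is completed fails the run):
1. the mixer's stop head is pressed in and latched, not yet twisted (value of joint stop_press above 0.006 m and value of joint stop_twist below 0.2 rad and value of joint mixer_start below 0.002 m), for 0.2 s.
2. the wing is pushed round clockwise while the head is in (value of joint stop_twist above 0.25 rad and value of joint stop_press above 0.004 m).
3. the head has sprung out and turned back (value of joint stop_press below 0.0015 m and value of joint stop_twist below 0.12 rad), for 0.1 s.
4. the mixer's start button is pressed in (all of step 3 and value of joint mixer_start above 0.0038 m), for 0.04 s.
At the end, for the whole second after the job is handed in: The mixer's stop head is out (within 1.5 mm) and turned back (within 0.12 rad), its start button is out again, the shaker's controls are out and unturned, and every loose thing is at rest within 20 mm of where it began (all of step 3 and value of joint each of mixer_start, other_press, shaker_start below 0.001 m and value of joint other_twist below 0.1 rad and distance of each of tube_a, tube_b, pot_deck, pot_bench, reagent, rack, marker, timer from where it was at the start of the episode below 0.02 m and linear speed of each of tube_a, tube_b, pot_deck, pot_bench, reagent, rack, marker, timer below 0.03 m/s); the robot touches nothing.
It fails at once if the wing is pinched: both flanks squeezed at once (contact force between the fingers and stop_flank_a above 1.5 N and contact force between the fingers and stop_flank_b above 1.5 N).
It fails at once if the shaker's stop or start button is worked (value of joint any of other_press, shaker_start above 0.002 m or value of joint other_twist above 0.12 rad).
It fails at once if start is pressed while the stop head is in (value of joint mixer_start above 0.003 m and value of joint stop_press above 0.004 m).
It fails at once if a loose thing is lifted, carried or shoved more than 20 mm, or a pot, jar or the rack is tipped (distance of any of tube_a, tube_b, pot_deck, pot_bench, reagent, rack, marker, timer from where it was at the start of the episode above 0.02 m or angle between any of pot_deck, pot_bench, reagent, rack's own z axis and vertical above 0.4 rad).
It also fails if it takes over 45 s, if anything falls off the work surface, if the arm or the gripper's body presses on something with over 40 N, if the wrist force passes 120 N, or if a joint passes its speed limit or range.

### The arm

A 6-joint arm with a two-finger parallel gripper is mounted at the origin on the work surface. World frame = base frame: x ahead of the robot, y to its left, z up, the work surface at z = 0. Lengths are in m, angles in rad, forces in N, time in s.
With the tool pointing down it reaches from about 0.225 to 0.875 m from the base axis. Payload 3.4 kg.
Tool frame: the origin (TCP) lies between the finger pads; the fingertips stand robot.tip_extent ahead of it and the grasp point (between the pads) lies 6 mm ahead of it (robot.tip_extent is the distance from the TCP to the fingertips, in m); z points along the fingers, y is the direction in which the jaws open and shut (so a half turn about z gives the same grasp; the last joint's range is limited). The gripper opens to 85 mm and grips with 20 to 120 N. Pads are 22 mm wide; open, the fingers measure 114 mm over their backs; the gripper's body (76 mm by 85 mm) begins 54 mm behind the grasp point. The pads swing forward as they close: fully open they stand 13 mm farther back than shut.
Start: joints at [0.987, 0.276, 1.505, -0, 1.361, -0.121], TCP at [0.257, 0.515, 0.256] pointing down, gripper open.
Joint ranges: [-2.89, 2.89], [-0.75, 2.08], [0.22, 2.7], [-1.18, 4.32], [0.11, 2.71], [-2.7, 2.7]. Speed limits (rad/s): [2.57, 2.57, 3.14, 3.14, 3.14, 3.14].

### API

Orientations are given as a unit quaternion [x, y, z, w].
In Python, from workcell import robot gives the robot as it stands. Calls block until the motion is done:
- robot.goto(position, orientation): joint-space move of the TCP to a pose.
- robot.servo_line(position, vel=0.15, rot=None, max_force=None): straight line of the TCP; rot=None keeps the orientation; vel is the mean speed in m/s. With max_force (N) it stops when the force on the tool has changed by that much, and returns True; else False.
- robot.move_joints(angles): joint-space move.
- robot.command_gripper(opening): finger opening in m; the grip force is fixed at half the most; returns when the fingers have stopped.
- robot.hold(seconds).
- robot.solve_ik(position, orientation): joint angles nearest the present ones, or None.
- robot.get_obs(): the state.
- robot.camera(name): name is "scene" or "top"; returns (picture, depth): 384x512x3 uint8, red, green, blue; 384x512 float32, m along the optical axis (not along the pixel's ray), 0 where there is no reading.
- robot.get_calibration(name): a dict with "fx", "fy", "cx", "cy" (pixels), "rvec" (rotation vector, rad) and "tvec" (3), from world to camera coordinates, as OpenCV has them. Camera axes: x right, y down, z forward; pixel columns grow to the right and rows downward; lengths in m; the calibration is good to about 2 mm. A picture is of the moment at which its call begins. get_calibration takes no time and is no camera call.
A pose or a line that the arm cannot do raises robot.Unreachable and nothing moves.
- robot.finish_job(): hands the job in, once; it reports no verdict.
Trained networks look in the newest picture that a camera, given by its name, has taken for a name from the list of things; names that differ only in an ending like _2 or _b are one class to them, and where a whole thing is asked for, a point or a joint stands for the part that bears it (a point fixed in the world has none). Each returns a list of dicts, best first, with "confidence" (0 to 1); they miss things now and then, are a little off and sometimes report something else, mostly with a low value. They report only what shows in the picture. A call takes as long as a camera call.
- robot.search_frame(camera, query): "bbox" ([left, top, width, height] as shares, 0 to 1, of the picture: columns of its width, rows of its height, round what is visible of it).
- robot.cut_out(camera, query): "region" (384x512 bool, what is visible of it) and "bbox" ([left, top, width, height] as shares, 0 to 1, of the picture: columns of its width, rows of its height, round what is visible of it).
The state is a dict: "time_s": time; "q": joint angles; "dq": joint speeds; "joint_torque": joint torques, N m; "tcp_pos": TCP position; "tcp_rot": TCP orientation; "ft_force": force on the tool from outside, world axes, zero at the start; "ft_torque": the same for the moment, N m; "finger_gap": finger opening in m.
Only numpy, scipy, OpenCV 4.12 (cv2) and the standard library are available. Lean on these libraries where they do the work, as an engineer would, in place of code of your own. Each camera call takes 0.05 s, during which the arm holds its last target.

## Working session

There is one attempt and no reset: what is moved stays moved. The work goes in short steps, each a Python script; the robot and the scene stay as the last script left them, time stands still between calls to the robot, and variables do not carry over. Pictures are saved under pics/ and viewed, and the job is handed in when it is done.

```bash
ls; mkdir -p pics
python3 - <<'E'
from workcell import robot
import cv2,numpy as np
for c in("scene","top"):
    p,d=robot.camera(c); cv2.imwrite(f"pics/{c}0.png",p[:,:,::-1]); np.savez(f"{c}0.npz",p=p,d=d)
    print(c,robot.get_calibration(c))
o=robot.get_obs(); print(o["time_s"],o["tcp_pos"],o["tcp_rot"],o["finger_gap"],robot.tip_extent)
E
```

```text
pics
scene {'fx': 499.65242857999226, 'fy': 499.65242857999226, 'cx': 259.52800191358443, 'cy': 195.99265617193865, 'rvec': array([ 2.15689415,  1.43977622, -0.47601909]), 'tvec': array([-0.19003043, -0.30198457,  1.59739956])}
top {'fx': 368.76016885251437, 'fy': 368.76016885251437, 'cx': 262.98685255138577, 'cy': 191.97319271112272, 'rvec': array([ 2.10316039, -2.15710948,  0.17503869]), 'tvec': array([0.01018291, 0.49503449, 0.99036302])}
0.1 [0.25648015 0.51414625 0.25553858] [ 2.29328035e-01  9.73348842e-01 -7.74679828e-04 -2.90181846e-04] 0.08537453486784476 0.025
```

View pics/scene0.png

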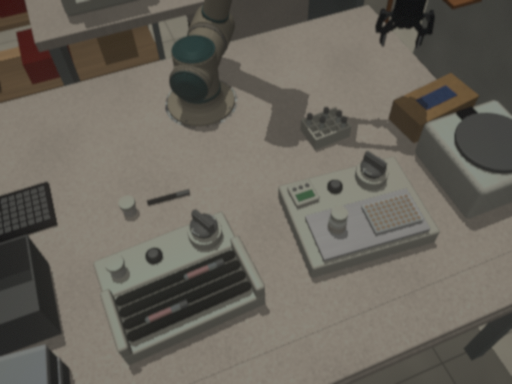

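View pics/top0.png

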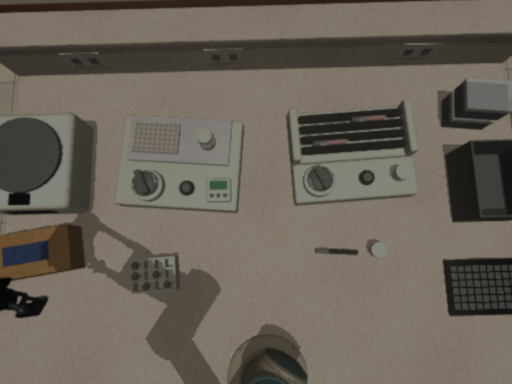

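The mixer (rollers) is on the right in the top view, i.e. robot −y. Its stop is near (319,179) in top, its start near (367,177), and the pot near (402,172). Next I'll measure these from depth.

```bash
cat > h.py <<'E'
import numpy as np,cv2
from workcell import robot
def cloud(cam,d):
    k=robot.get_calibration(cam); R,_=cv2.Rodrigues(k["rvec"]); 
    v,u=np.mgrid[0:384,0:512]
    P=np.stack([(u-k["cx"])/k["fx"]*d,(v-k["cy"])/k["fy"]*d,d],-1)
    W=(P-k["tvec"])@R
    W[d<=0]=np.nan
    return W
def proj(cam,X):
    k=robot.get_calibration(cam)
    return cv2.projectPoints(np.asarray(X,float).reshape(-1,3),k["rvec"],k["tvec"],np.array([[k["fx"],0,k["cx"]],[0,k["fy"],k["cy"]],[0,0,1]]),None)[0][:,0]
E
python3 - <<'E'
from h import *
np.set_printoptions(precision=4,suppress=True)
for c in("top","scene"):
    z=np.load(c+"0.npz"); W=cloud(c,z["d"]); p=z["p"]
    cx,cy=(345,180) if c=="top" else (205,228)
    if c=="top":
        cv2.imwrite("pics/topz.png",cv2.resize(p[145:215,280:425,::-1],None,fx=5,fy=5,interpolation=cv2.INTER_CUBIC))
        cv2.imwrite("pics/topstop.png",cv2.resize(p[155:205,295:345,::-1],None,fx=12,fy=12,interpolation=cv2.INTER_CUBIC))
        s=W[:,280:425][145:215]
        for n,(u,v) in dict(stop=(319,179),start=(367,177),pot=(402,172),bench=(340,225)).items(): print(n,W[v,u])
    else:
        cv2.imwrite("pics/scz.png",cv2.resize(p[195:305,95:265,::-1],None,fx=4.5,fy=4.5,interpolation=cv2.INTER_CUBIC))
    m=(W[...,2]>.115)&(W[...,2]<.16)&(W[...,1]<0.0)&(W[...,0]>.3)&(W[...,0]<.75)&(W[...,1]>-.35)
    P=W[m]; print(c,len(P)); 
    for t in(.115,.13,.136):
        Q=P[P[:,2]>t]
        if len(Q)>3:
            mn=Q.mean(0); C=np.cov((Q-mn)[:,:2].T); w,V=np.linalg.eigh(C); print(t,len(Q),mn,Q.min(0),Q.max(0),np.sqrt(w),np.degrees(np.arctan2(V[1,1],V[0,1])))
    # start button
    m=(W[...,2]>.075)&(W[...,2]<.09)&(W[...,0]>.4)&(W[...,0]<.56)&(W[...,1]<-.1)&(W[...,1]>-.4)
    Q=W[m]; print("start",len(Q),np.median(Q,0),Q.min(0),Q.max(0))
for q in("stop_top","mixer_start_top","mixer","stop_base","pot_deck"):
  for c in("top","scene"):
    print(q,c,[(round(r["confidence"],2),(np.array(r["bbox"])*[512,384,512,384]).round(1)) for r in robot.search_frame(c,q)])
E
```

```text
stop [ 0.5102 -0.1474  0.1299]
start [ 0.5218 -0.2842  0.0832]
pot [ 0.5271 -0.3691  0.1106]
bench [ 0.4005 -0.2204  0.0009]
top 386
0.115 386 [ 0.515  -0.1507  0.1286] [ 0.4863 -0.1837  0.115 ] [ 0.5473 -0.1211  0.1473] [0.0134 0.0158] -159.39503145018622
0.13 174 [ 0.5155 -0.1519  0.1411] [ 0.4863 -0.1708  0.1301] [ 0.5473 -0.1324  0.1473] [0.005  0.0183] -154.84064594811383
0.136 159 [ 0.5164 -0.1521  0.1418] [ 0.4869 -0.1708  0.1362] [ 0.5473 -0.1324  0.1473] [0.0048 0.0183] -154.35829084917773
start 244 [ 0.5152 -0.1666  0.0863] [ 0.4755 -0.3708  0.0754] [ 0.5579 -0.111   0.09  ]
scene 457
0.115 457 [ 0.5196 -0.153   0.1289] [ 0.4846 -0.1815  0.115 ] [ 0.5474 -0.12    0.1488] [0.0128 0.0174] -147.54917389941306
0.13 207 [ 0.5184 -0.1509  0.1407] [ 0.4846 -0.1701  0.13  ] [ 0.5465 -0.1313  0.1488] [0.005  0.0191] -154.50661039747374
0.136 174 [ 0.5168 -0.1508  0.1422] [ 0.4846 -0.1701  0.1361] [ 0.5458 -0.1313  0.1488] [0.0048 0.0185] -154.72583343869323
start 360 [ 0.5377 -0.1831  0.0836] [ 0.4868 -0.388   0.075 ] [ 0.5582 -0.1095  0.09  ]
stop_top top [(0.9, array([306. , 167.1,  28.1,  23.2]))]
stop_top scene [(0.83, array([187.7, 209.6,  26.9,  27.8]))]
mixer_start_top top [(0.39, array([364.3, 170.6,   5.8,  11.1])), (0.34, array([206.7, 175.4,  25.7,  27.4]))]
mixer_start_top scene [(0.54, array([148.5, 248. ,   9.8,  12.8]))]
mixer top [(0.74, array([290.1, 100.7, 128.2, 105.2]))]
mixer scene [(0.8, array([ 91.5, 209.1, 170.8, 153. ])), (0.35, array([144.4, 187.7,  45.9,  18. ]))]
stop_base top [(0.58, array([303.9, 166.5,  32.8,  27.6]))]
stop_base scene [(0.63, array([186.3, 209.4,  38.5,  37.8])), (0.46, array([299. , 105.6,  51.5,  45.1]))]
pot_deck top [(0.73, array([315.9, 248.9,  40.8,   3.7])), (0.51, array([393.9, 165.6,  19.8,  12. ])), (0.3, array([182.3, 180. ,   6.5,  12.8])), (0.15, array([130. , 168.9,  25.7,  27.6]))]
pot_deck scene [(0.82, array([106.3, 252.6,  20.6,  24.7]))]
```

Run:
```python
from h import *
np.set_printoptions(precision=4,suppress=True)
for c in("top","scene"):
    z=np.load(c+"0.npz"); W=cloud(c,z["d"]); p=z["p"]
    m=(W[...,2]>.055)&(W[...,2]<.1)&(np.hypot(W[...,0]-.52,W[...,1]+.28)<.03)
    print(c,"deck z",np.nanmedian(W[m&(W[...,2]<.066)][:,2]))
    t=m&(W[...,2]>.073); Q=W[t]; print("btn",len(Q),Q.mean(0),Q.min(0),Q.max(0), np.median(Q[:,2]))
    g=p.astype(int).max(-1); dk=(g<45)&m; Q=W[dk]; print("dark",len(Q),Q.mean(0),Q.min(0),Q.max(0))
    ys,xs=np.where(t); print(xs.mean(),ys.mean())
k=[[.5165,-.1515,.144],[.519,-.282,.082]]
print(proj("top",k),proj("scene",k))
o=robot.get_obs()
```

```text
top deck z 0.059850708349452615
btn 89 [ 0.5254 -0.2844  0.0791] [ 0.5098 -0.3037  0.073 ] [ 0.5433 -0.2657  0.0852] 0.07954161046672846
dark 58 [ 0.5205 -0.2788  0.072 ] [ 0.5075 -0.3014  0.0686] [ 0.5414 -0.2674  0.0805]
366.55056179775283 176.02247191011236
scene deck z 0.06032085349953149
btn 133 [ 0.5256 -0.2838  0.0784] [ 0.5054 -0.3037  0.073 ] [ 0.5426 -0.2633  0.0852] 0.07946302023651798
dark 27 [ 0.5397 -0.2812  0.0708] [ 0.5323 -0.2957  0.0655] [ 0.5448 -0.2693  0.0752]
152.8345864661654 253.34586466165413
[[321.2645 175.3856]
 [366.1377 178.1243]] [[201.4334 217.2941]
 [152.547  250.1173]]
```

View pics/topz.png

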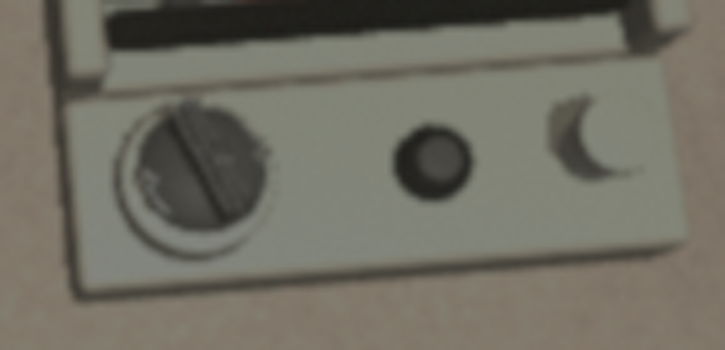

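View pics/scz.png

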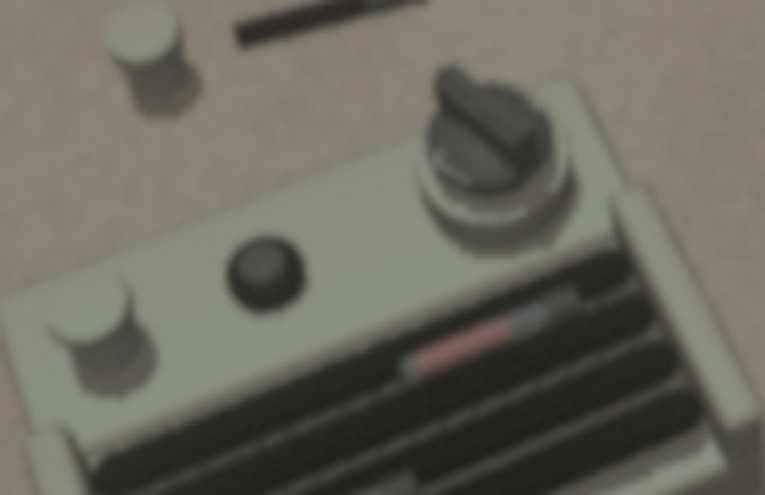

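The zoom shows the wing running from the far-left to the near-right in the picture. The grey start button is centred at about (367.5,176.3) in top, with its black collar around it. I'll take its centre at z=0.082, then check IK and close the gripper.

```bash
cat >> h.py <<'E'
def ray(cam,uv,z):
    k=robot.get_calibration(cam); R,_=cv2.Rodrigues(k["rvec"])
    d=R.T@np.array([(uv[0]-k["cx"])/k["fx"],(uv[1]-k["cy"])/k["fy"],1]); o=-R.T@k["tvec"]
    return o+d*(z-o[2])/d[2]
C=np.array([.5165,-.1515]); A=np.radians(25.4)
def quat(ang): # tool down, tool y along world heading ang
    p=(np.pi/2-ang)/2
    return np.array([np.sin(p),np.cos(p),0,0])
def near(ang,off,r=.026): # TCP xy beside near end, on wing -y side
    ex=np.array([np.cos(ang),np.sin(ang)]); ey=np.array([-ex[1],ex[0]])
    return C-r*ex-off*ey
E
python3 - <<'E'
from h import *
np.set_printoptions(precision=4,suppress=True)
print(ray("top",(367.5,176.3),.082),ray("scene",(95+264/4.5,195+262/4.5),.082))
robot.command_gripper(0.0)
o=robot.get_obs(); print(o["time_s"],o["finger_gap"],o["tcp_pos"],robot.tip_extent)
for a in (A,A-.7):
  for s in (0,np.pi):
    print(a,s,robot.solve_ik([*C,.2],quat(a+s)))
robot.goto([*C,.22],quat(A))
o=robot.get_obs(); print(o["time_s"],o["tcp_pos"],o["q"],o["ft_force"])
for c in("scene","top"):
    p,d=robot.camera(c); cv2.imwrite(f"pics/{c}1.png",p[:,:,::-1]);np.savez(f"{c}1.npz",p=p,d=d)
p,d=robot.camera("scene"); x,y=140,120
cv2.imwrite("pics/scz1.png",cv2.resize(p[130:260,120:270,::-1],None,fx=4.5,fy=4.5,interpolation=cv2.INTER_CUBIC))
E
```

```text
[ 0.5239 -0.286   0.082 ] [ 0.5282 -0.2818  0.082 ]
1.3667 -0.00032742430454318574 [0.2567 0.5146 0.2563] 0.025
0.44331363000655966 0 [-0.4146  0.2594  1.6742 -0.      1.2079 -0.8579]
0.44331363000655966 3.141592653589793 [-0.4146  0.2594  1.6742 -0.      1.2079  2.2837]
-0.2566863699934403 0 [-0.4146  0.2594  1.6742 -0.      1.2079 -0.1579]
-0.2566863699934403 3.141592653589793 None
3.9 [ 0.5167 -0.1507  0.2201] [-0.4133  0.2442  1.6426  0.0004  1.2548 -0.8579] [0.229  0.1532 0.1989]
```

View pics/scz1.png

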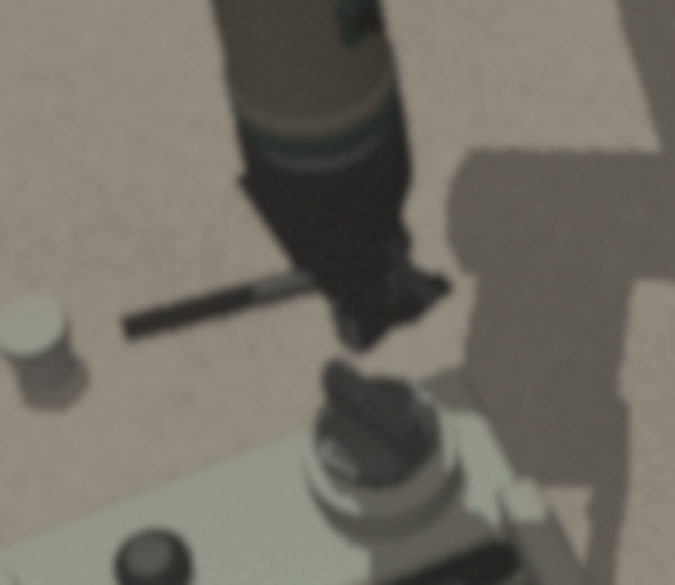

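The closed fingers are over the wing. Next is the press with a force limit.

Run:
```python
from h import *
np.set_printoptions(precision=4,suppress=True)
robot.servo_line([*C,.176],vel=.08)
f0=robot.get_obs()["ft_force"]
z=.173
while z>.1525:
    r=robot.servo_line([*C,z],vel=.02,max_force=20)
    o=robot.get_obs(); F=(o["ft_force"]-f0); print(round(z,4),r,o["tcp_pos"],F)
    if r or F[2]>16: break
    z-=.002
robot.hold(.3); print(robot.get_obs()["ft_force"]-f0)
robot.servo_line([*C,.21],vel=.08)
o=robot.get_obs(); print(o["time_s"])
q=near(A,.036); robot.servo_line([*q,.21],vel=.12)
for c in("scene","top"):
    p,d=robot.camera(c); np.savez(f"{c}2.npz",p=p,d=d); W=cloud(c,d)
    cv2.imwrite(f"pics/{c}2.png",p[:,:,::-1])
    m=(W[...,2]>.125)&(W[...,2]<.155)&(np.hypot(W[...,0]-C[0],W[...,1]-C[1])<.036)
    Q=W[m]; print(c,len(Q),Q.mean(0) if len(Q) else 0,np.percentile(Q[:,2],[50,80,95]) if len(Q) else 0)
    W0=cloud(c,np.load(c+"0.npz")["d"]); Q=W0[m]; print(" before same px",np.nanmedian(Q[:,2]),"diff",np.nanmedian(W0[m][:,2]-W[m][:,2]))
print(robot.get_obs()["time_s"])
```

```text
0.173 False [ 0.5166 -0.1515  0.1732] [ 0.3356 -0.4189  0.0044]
0.171 False [ 0.5164 -0.1515  0.1709] [ 0.3846 -0.96   -0.3342]
0.169 False [ 0.5167 -0.1516  0.1691] [ 0.2614 -0.5298  2.2291]
0.167 False [ 0.5167 -0.1516  0.1673] [-0.3695 -0.2247  3.7149]
0.165 False [ 0.5167 -0.1516  0.1654] [-0.0889  0.4456  4.519 ]
0.163 False [ 0.5164 -0.1514  0.1627] [-0.1321 -0.6515  0.9229]
0.161 False [ 0.5164 -0.1515  0.1612] [-0.7288  0.3114  6.0135]
0.159 False [ 0.5165 -0.1516  0.1599] [-0.5828 -0.4175  9.2115]
0.157 False [ 0.5169 -0.1517  0.1597] [-4.1039  1.0916 17.7214]
[-3.9567  1.1295 18.1697]
8.1667
scene 196 [ 0.5185 -0.1506  0.1349] [0.1354 0.1379 0.1395]
 before same px 0.14080898435764025 diff 0.004084077189918878
top 77 [ 0.5311 -0.1438  0.1347] [0.1352 0.1367 0.139 ]
 before same px 0.1413420767911486 diff 0.005756157648780458
8.7833
```

The hard stop was reached at z=0.1597, and the wing top afterwards is about 137 mm, so the head is latched. Next I push on the near end's −y flank along an arc.

Run:
```python
from h import *
np.set_printoptions(precision=4,suppress=True)
Z=.151
robot.servo_line([*near(A,.036),Z],vel=.08)
f0=robot.get_obs()["ft_force"]
r=False; off=.028
while off>.015:
    r=robot.servo_line([*near(A,off),Z],vel=.03,max_force=2.5)
    o=robot.get_obs(); F=o["ft_force"]-f0; ey=np.array([-np.sin(A),np.cos(A)])
    print("off",round(off,4),r,F, "push",F[:2]@ey)
    if r or -(F[:2]@ey)>1.5: break
    off-=.002
w=off
for th in np.arange(.1,.66,.1):
    a=A-th
    r=robot.servo_line([*near(a,w),Z],vel=.03,rot=quat(a),max_force=15)
    o=robot.get_obs(); F=o["ft_force"]-f0; print("th",round(th,2),r,o["tcp_pos"],F)
    if r: break
robot.hold(.2); print(robot.get_obs()["ft_force"]-f0,robot.get_obs()["time_s"])
for c in("scene","top"):
    p,d=robot.camera(c); np.savez(f"{c}3.npz",p=p,d=d); W=cloud(c,d)
    cv2.imwrite(f"pics/{c}3.png",cv2.resize((p[150:270,140:270] if c=="scene" else p[140:220,270:400])[:,:,::-1],None,fx=5,fy=5,interpolation=cv2.INTER_CUBIC))
    m=(W[...,2]>.115)&(W[...,2]<.155)&(np.hypot(W[...,0]-C[0],W[...,1]-C[1])<.034)&(W[...,0]>.52)
    Q=W[m]; print(c,len(Q),np.percentile(Q[:,2],[50,80,95]) if len(Q) else 0)
```

```text
off 0.028 False [-0.3263 -0.4023 -0.5008] push -0.22342734375273302
off 0.026 False [-0.1665 -0.7757  0.5803] push -0.6292769625382232
off 0.024 False [-0.6838 -0.1088 -0.4666] push 0.19499736892673922
off 0.022 False [-0.6194 -0.3061 -0.5561] push -0.010782969648522621
off 0.02 False [-0.8216 -1.9987  0.2101] push -1.4530918660122731
off 0.018 False [ 0.1804 -1.3244 -0.4749] push -1.2737293109173877
off 0.016 False [ 0.4047 -3.3534 -1.4486] push -3.2027857639162023
th 0.1 False [ 0.4972 -0.1754  0.1511] [-0.6583 -2.8341 -0.0923]
th 0.2 False [ 0.4951 -0.1735  0.1512] [-0.4066 -2.3157  1.5343]
th 0.3 False [ 0.4931 -0.1712  0.1511] [-0.1559 -3.0836  0.737 ]
th 0.4 False [ 0.4913 -0.1687  0.1511] [-1.3162 -4.0417  1.3325]
th 0.5 False [ 0.4897 -0.1661  0.151 ] [-0.6527 -3.0927  0.1082]
th 0.6 False [ 0.4884 -0.1633  0.151 ] [-0.1573 -3.6132  1.1613]
[-0.7186 -4.5414  0.5991] 13.2833
scene 234 [0.1207 0.1419 0.145 ]
top 5 [0.117  0.1174 0.1178]
```

View pics/scene3.png

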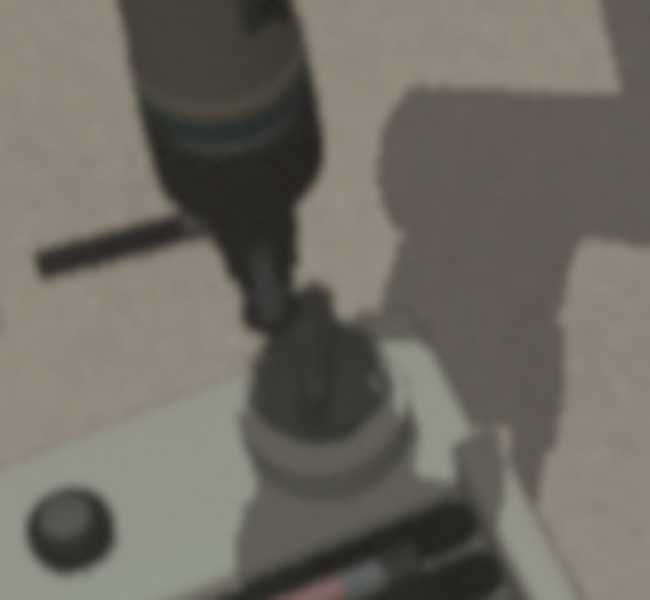

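The wing has turned and its top is back near 144 mm, so the head has sprung out. I'll back off along the arc so it returns gently, then check.

Run:
```python
from h import *
np.set_printoptions(precision=4,suppress=True)
Z=.151
for th in (.3,0):
    robot.servo_line([*near(A-th,.018),Z],vel=.05,rot=quat(A-th))
robot.servo_line([*near(A,.042),Z],vel=.08)
robot.servo_line([*near(A,.042),.2],vel=.12)
robot.servo_line([.525,-.2845,.19],vel=.12)
for c in("scene","top"):
    p,d=robot.camera(c); np.savez(f"{c}4.npz",p=p,d=d); W=cloud(c,d)
    cv2.imwrite(f"pics/{c}4.png",cv2.resize((p[150:270,140:270] if c=="scene" else p[140:220,270:400])[:,:,::-1],None,fx=5,fy=5,interpolation=cv2.INTER_CUBIC))
    m=(W[...,2]>.13)&(W[...,2]<.155)&(np.hypot(W[...,0]-C[0],W[...,1]-C[1])<.037)
    Q=W[m]; w,V=np.linalg.eigh(np.cov(Q[:,:2].T)); print(c,len(Q),Q.mean(0),np.percentile(Q[:,2],[50,80,95]),np.degrees(np.arctan(V[1,1]/V[0,1])))
    m=(W[...,2]>.0735)&(W[...,2]<.09)&(np.hypot(W[...,0]-.525,W[...,1]+.2845)<.022); print(m.sum(), W[m].mean(0) if m.any() else 0)
o=robot.get_obs();print(o["time_s"],o["tcp_pos"])
```

```text
scene 202 [ 0.518  -0.151   0.1413] [0.1422 0.1445 0.1463] 25.92497851152784
119 [ 0.5263 -0.2839  0.0795]
top 173 [ 0.5162 -0.1517  0.1413] [0.1417 0.1438 0.1451] 26.029068091323225
23 [ 0.5313 -0.2766  0.0781]
16.2583 [ 0.5249 -0.2837  0.1902]
```

View pics/scene4.png

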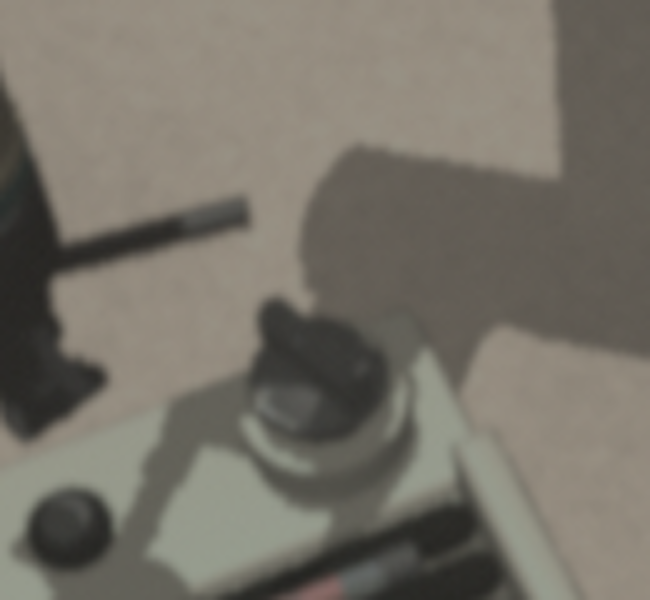

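The head is out and the wing is back at about 26°. Now I'll press start.

Run:
```python
from h import *
np.set_printoptions(precision=4,suppress=True)
S=[.525,-.2845]
robot.servo_line([*S,.115],vel=.1)
f0=robot.get_obs()["ft_force"]
z=.110
while z>.094:
    r=robot.servo_line([*S,z],vel=.02,max_force=15)
    o=robot.get_obs(); F=(o["ft_force"]-f0); print(round(z,4),r,o["tcp_pos"],F)
    if r or F[2]>12: break
    z-=.002
robot.hold(.3); print(robot.get_obs()["ft_force"]-f0)
robot.servo_line([*S,.2],vel=.1)
robot.goto([.3,-.05,.3],quat(A)); robot.hold(.3)
for c in("scene","top"):
    p,d=robot.camera(c); np.savez(f"{c}5.npz",p=p,d=d); W=cloud(c,d)
    cv2.imwrite(f"pics/{c}5.png",p[:,:,::-1])
    m=(W[...,2]>.13)&(W[...,2]<.155)&(np.hypot(W[...,0]-C[0],W[...,1]-C[1])<.037)
    Q=W[m]; print(c,len(Q),np.percentile(Q[:,2],[50,80,95]) if len(Q) else 0)
    m=(W[...,2]>.0735)&(W[...,2]<.09)&(np.hypot(W[...,0]-.525,W[...,1]+.2845)<.022); print(m.sum(), W[m].mean(0) if m.any() else 0)
print(robot.get_obs()["time_s"])
```

```text
0.11 False [ 0.5249 -0.2845  0.11  ] [-0.0985 -0.3738 -0.3123]
0.108 False [ 0.5249 -0.2845  0.1079] [-0.0517 -0.754   0.6453]
0.106 False [ 0.5252 -0.2846  0.106 ] [-0.888   0.1009  1.6427]
0.104 False [ 0.5252 -0.2846  0.1041] [-0.2465  0.0755  2.7574]
0.102 False [ 0.5252 -0.2846  0.1022] [-0.1057 -0.3399  3.2569]
0.1 False [ 0.5252 -0.2847  0.101 ] [-0.6358  0.3175  8.9269]
0.098 False [ 0.5253 -0.2847  0.1008] [-3.3144  2.1687 17.99  ]
[-3.4751  1.743  17.5926]
scene 204 [0.1419 0.1444 0.1463]
126 [ 0.5262 -0.2835  0.0787]
top 171 [0.1415 0.1434 0.1459]
86 [ 0.5249 -0.2842  0.0793]
22.2083
```

View pics/scene5.png

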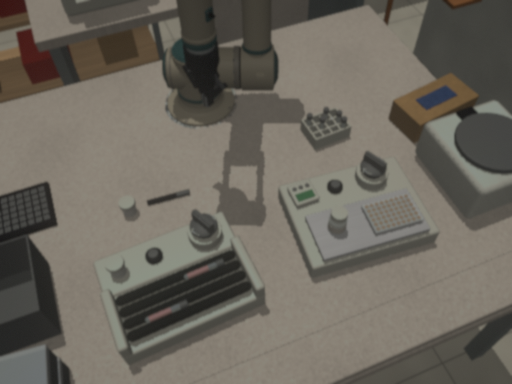

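View pics/top5.png

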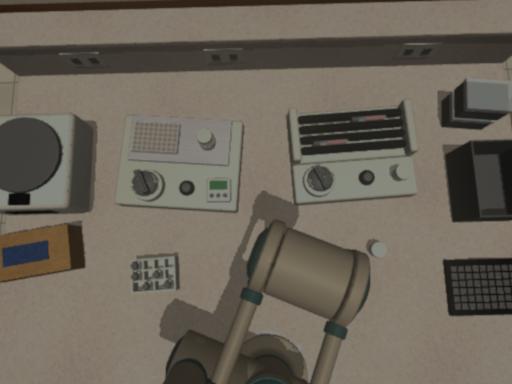

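The start button bottomed out after about 5 mm of travel and sprang back. All the loose things look unmoved in both pictures. I'll hand the job in now.

Run:
```python
from workcell import robot
robot.finish_job()
```

```text
the job is handed in; nothing more can be done
```

I checked the mixer's stop button, restarted the mixer with its start button, and handed the job in at about 22 s. `finish_job` reports no verdict, so what follows comes from my own measurements.

- **Press and latch:** I pressed the stop head down with closed fingers until it hit its hard stop at about 18 N. Afterwards the wing top measured about 137 mm, so it had latched.
- **Twist and release:** I pushed one flank at the near end of the wing clockwise by about 0.6 rad, at 3–5 N and without pinching. The head sprang out, and the wing turned back to 26°, against about 25° at the start.
- **Start button:** I pressed it until it bottomed out after about 5 mm (18 N) and let go.

**Last checks:** The stop head's wing top reads about 144 mm (out). The start button is back at its original height. In the pictures the tubes, pots, jar, rack, timer and marker look unmoved, and so do the shaker's controls, which the arm never went near. In the final top view the arm hid the marker, so I checked that only in the scene view. No check failed or disagreed.

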